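# Rebuild the drive pin of an orbital shaker

### The arm

A 7-joint arm with a two-finger parallel gripper is mounted at the origin on the work surface. World frame = base frame: x ahead of the robot, y to its left, z up, the work surface at z = 0. Lengths are in m, angles in rad, forces in N, time in s.
With the tool pointing down it reaches from about 0.4 to 0.875 m from the base axis. Payload 19.3 kg.
Tool frame: the origin (TCP) lies midway between the tips of the shut fingers; the grasp point (between the pads) lies 19 mm behind it; x points along the fingers, y is the direction in which the jaws open and shut, and the axes are right-handed (so a half turn about x gives the same grasp; the last joint's range is limited). The gripper opens to 85 mm and grips with 20 to 120 N. Pads are 22 mm wide; open, the fingers measure 114 mm over their backs; the gripper's body (76 mm by 85 mm) begins 54 mm behind the grasp point. The pads swing forward as they close: fully open they stand 13 mm farther back than shut.
Start: joints at [-1.178, 0.521, -0.036, 1.599, 0.021, 1.021, -0.113], TCP at [0.279, 0.559, 0.231] pointing down, gripper open.
Joint ranges: [-2.91, 2.91], [-0.3, 2.13], [-1.5, 1.42], [0.17, 2.43], [-1.26, 4.41], [0.16, 1.93], [-2.52, 2.52]. Speed limits (rad/s): [1.89, 1.89, 2.39, 2.39, 3.01, 3.01, 3.01].

### API

Orientations are given as [roll, pitch, yaw] about the fixed x, y, z axes, in that order (R = Rz(yaw) Ry(pitch) Rx(roll)).
In Python, from workcell import telemetry, vision, workorder gives the robot as it stands. The module is installed in compiled form; this text tells all that it offers.
- The arm moves only by the tool play_rows, never from a script. Its argument "deltas" is a list of rows, each a list of 7 numbers: the shift along the world's x, y, z in mm, then the turn, a rotation vector about the world's x, y, z in degrees, then the finger opening in mm, from 0 to 85.4. In form: [[x, y, z, wx, wy, wz, jaw], ...]. A call has 1 to 8 rows; each row shifts and turns the commanded pose from where the row before left it; what a row does not reach is not made up. A row lasts 1/8 s, in which the tool goes at most 62.5 mm and 10.7 degrees, less where a joint would pass 70% of its speed; a pose out of reach is approached as far as the arm can. A call with a gripper value outside its range is refused whole. The fingers move at their own pace and stop on an object; "grip_force" is the grip in N (left out, the last holds). Time passes only in rows, so rows that do not move let the fingers close. It gives the time, the measured TCP pose, the force and the opening at its end, in the units of the state.
- telemetry.observe(): the state, without advancing time (a new reading comes with each control period).
- vision.grab_frame(name): name is "side" or "top"; returns the picture (480x640x3 uint8, red, green, blue); there is no depth.
- vision.camera_info(name): a dict with "mtx" (3x3 intrinsics, pixels), "rvec" (rotation vector, rad) and "tvec" (3), from world to camera coordinates, as OpenCV has them. Camera axes: x right, y down, z forward; pixel columns grow to the right and rows downward; lengths in m; the calibration is good to about 2 mm. A picture is of the moment at which its call begins. camera_info takes no time and is no camera call.
- workorder.job_done(): hands the job in, once; it reports no verdict.
The state is a dict: "clock": time; "qpos": joint angles; "qd": joint speeds; "joint_efforts": joint torques, N m; "position": TCP position; "tool_rot": TCP orientation; "force": force on the tool from outside, world axes, zero at the start; "moment": the same for the moment, N m; "grip_width": finger opening in m.
Only numpy, scipy, OpenCV 4.12 (cv2) and the standard library are available. Lean on these libraries where they do the work, as an engineer would, in place of code of your own. Each camera call takes 0.05 s, during which the arm holds its last target. There are 200 camera calls.

### The job

The platform is off the orbital shaker: rebuild its drive pin from the parts in the blue tray. Thread on the aluminium spacer first, then the white thrust washer, then the brass bushing, flange down; the bushing is a tight fit, so push it down the pin by feel until its flange sits firmly on the washer with no gap left, and let go. The bearing under the pin is delicate: never put more than 40 N (about 4 kg) on the pin or on the parts on it, and leave everything else where it is.

Things in the scene. Friction and masses are not known exactly. Their poses are not given: they have to be found in the camera images.
- shaker: Laboratory orbital shaker without its platform, fixed to the bench: white housing 250 x 250 mm, black control panel on its -x side, grey deck 85 mm above the bench. Origin: centre of the underside, on the crank's axis. At the deck's four corners, 98 mm from the centre in its x and y, stand ball supports that rise 29 mm above the deck. The drive pin stands upright near the middle of the deck.
- crank: Steel crank disc lying on the deck, 60 mm across, 6 mm thick, carrying the upright drive pin 8 mm off its axis (along its own x). It stands at any angle and turns stiffly if the pin is pushed sideways with about 8 N. Origin: disc's centre, deck level. Round the pin's foot a dark clamp collar, 26 mm across, set by hand: its top, where the spacer must rest, is 50 to 54 mm below the pin's tip.
- pin_tip (a point): Centre of the flat top of the round steel drive pin, z up, 70 mm above the deck; pin 12 mm in diameter, 1.5 mm chamfer at the top. Three sprung ribs stand out of its side 11 to 29 mm below the tip, to 7.2 mm from its axis: spacer and washer pass them freely, but they squeeze the bushing's bore and drag on it with 5 to 11 N from there down, so it does not fall home by itself.
- spacer: Plain aluminium spacer tube, 26 mm outside diameter, 15 mm bore, 16 mm long, 25 g, upright in the tray. Origin: centre of its lower end, z along its axis, up.
- washer: White plastic thrust washer, 30 mm outside diameter, 15 mm bore, 5 mm thick, 15 g, flat in the tray. Origin: centre of its underside, z up.
- bushing: Brass flanged bushing, 55 g, standing on its flange in the tray: flange 32 mm diameter, 4 mm thick, at the bottom; barrel above it 24 mm diameter, whole length 22 mm; bore 13.4 mm right through. Origin: centre of the flange's underside, z along the axis from flange to barrel. Home, its top is 7 to 11 mm below the pin's tip.
- tray: Blue parts tray, fixed, 300 mm along its x by 210 mm along its y, floor 3 mm thick, rim 14 mm high. Origin: centre of the underside. The spacer, washer and bushing stand in a row along its x, about 90 mm apart and in any order; the nut and the old ring lie on its +y side.
- nut: Steel hex nut, 22 mm across corners, 10 mm high, in the tray; leave it. Origin: underside.
- old_ring: Worn black rubber ring, 30 mm outside, 5 mm thick, in the tray; leave it. Origin: underside.
- screwdriver: Screwdriver with a red handle, 190 mm long, lying on the bench; leave it. Origin: underside, middle of its length.
- bottle: Amber bottle with a blue cap, 64 mm diameter, 140 mm high; leave it. Origin: underside.
- tipbox_a: Blue pipette tip box with a clear lid, 88 x 125 x 70 mm, at the far side; leave it. Origin: underside.
- tipbox_b: Teal pipette tip box, 88 x 125 x 70 mm, at the far side; leave it. Origin: underside.
- marker: Black marker pen, 130 mm long, lying on the bench; leave it. Origin: underside.

How it is judged:
By the outcome, as a careful person would: the job done as asked, in the order asked, and still so for the second after the job is handed in, with the robot touching nothing.
It also fails if it takes over 72 s, if anything falls off the work surface, if the arm or the gripper's body presses on something with over 40 N, if the wrist force passes 120 N, or if a joint passes its speed limit or range.

## Working session

There is one attempt and no reset: what is moved stays moved. The work goes in short steps, Python scripts to look and compute and a tool call to move; the robot and the scene stay as the last step left them, time stands still between calls to the robot, and variables do not carry over. Pictures are saved under pics/ and viewed, about 8 in all and at most 12, crops included, and the job is handed in when it is done.

Besides the shell and the picture viewer there is one more tool, called after ">>>" as name(argument=value, ...) on one line, values as JSON. play_rows: Moves the arm, as the interface text tells. Its arguments: {"type":"object","properties":{"deltas":{"type":"array","items":{"type":"array","items":{"type":"number"}}},"grip_force":{"type":"number"}},"required":["deltas"]}

```bash
mkdir -p pics
cat > h.py <<'E'
import numpy as np, cv2
from workcell import telemetry, vision, workorder
def cam(n):
    c=vision.camera_info(n); K=np.array(c["mtx"],float); R=cv2.Rodrigues(np.array(c["rvec"],float))[0]; t=np.array(c["tvec"],float).reshape(3)
    return K,R,t
def back(n,u,v,z):
    K,R,t=cam(n); d=R.T@np.linalg.inv(K)@np.array([u,v,1.]); o=-R.T@t
    return o+d*(z-o[2])/d[2]
def proj(n,p):
    K,R,t=cam(n); q=K@(R@np.array(p,float)+t); return q[:2]/q[2]
def shot(n,f,crop=None,s=1):
    im=vision.grab_frame(n)[:,:,::-1]; cv2.imwrite(f"pics/{f}_full.png",im)
    if crop: x,y,w,h=crop; im=im[y:y+h,x:x+w]
    cv2.imwrite(f"pics/{f}.png",cv2.resize(im,None,fx=s,fy=s,interpolation=cv2.INTER_CUBIC))
E
python3 - <<'E'
from h import *
for n in("top","side"):
    shot(n,n+"1"); K,R,t=cam(n); print(n,K.tolist(),(-R.T@t).round(3),R.round(2).tolist())
s=telemetry.observe(); print(s)
E
```

```text
top [[457.6977599642385, 0.0, 319.2357968870986], [0.0, 457.6977599642385, 249.47952064674564], [0.0, 0.0, 1.0]] [ 0.408 -0.046  1.192] [[0.01, -1.0, -0.0], [-0.99, -0.01, -0.1], [0.1, 0.0, -0.99]]
side [[531.9682746170248, 0.0, 317.5721658815603], [0.0, 531.9682746170248, 240.74909510295953], [0.0, 0.0, 1.0]] [0.24  1.087 0.951] [[-0.97, -0.24, -0.01], [-0.13, 0.57, -0.81], [0.2, -0.79, -0.58]]
{'clock': 0.1, 'qpos': array([-1.17821708,  0.52194202, -0.03632189,  1.59994508,  0.02121243,
        1.02108851, -0.11280433]), 'qd': array([ 4.48004336e-04, -3.82581732e-05,  8.95520090e-05, -2.37670932e-03,
       -6.92728675e-04, -1.51890122e-03,  2.60040164e-04]), 'joint_efforts': array([ 2.99473417e-03, -9.28486848e+01,  1.98419921e+00, -3.70523286e+01,
        1.82328501e-02,  5.52233614e-03, -7.48539424e-05]), 'position': array([0.27892679, 0.55897697, 0.23079319]), 'tool_rot': array([-1.48796177,  1.56979869, -1.95075473]), 'force': array([ 0.29515507, -0.79211563,  0.79418516]), 'moment': array([ 0.03280118, -0.02085704, -0.03420296]), 'grip_width': 0.08489177985285959}
```

View pics/top1.png

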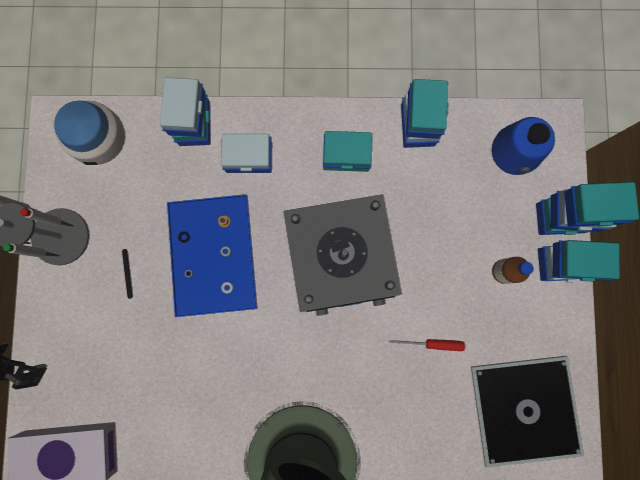

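View pics/side1.png

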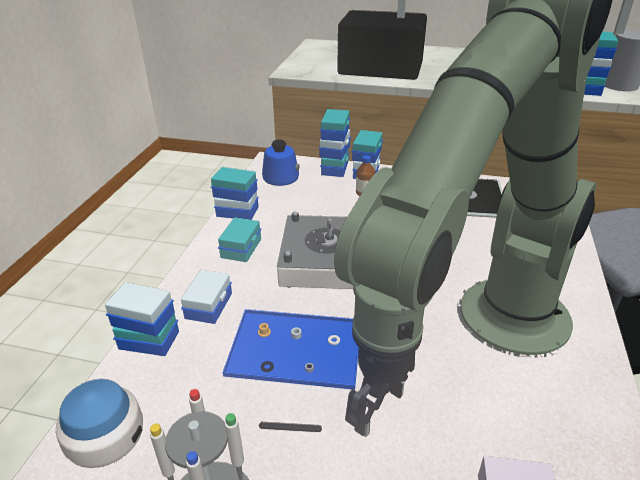

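The top view shows the bushing near (224,221), the spacer near (225,252), the washer near (227,288) and the pin near (342,252). I'll enlarge these.

Run:
```python
import cv2
im=cv2.imread("pics/top1_full.png"); 
a=cv2.resize(im[205:305,200:255],None,fx=6,fy=6,interpolation=cv2.INTER_CUBIC)
b=cv2.resize(im[215:290,305:380],None,fx=6,fy=6,interpolation=cv2.INTER_CUBIC)
import numpy as np
c=np.zeros((600,800,3),np.uint8); c[:600,:330]=a; c[:450,340:790]=b
cv2.imwrite("pics/c1.png",c)
s=cv2.imread("pics/side1_full.png")
a=cv2.resize(s[310:380,225:360],None,fx=5,fy=5,interpolation=cv2.INTER_CUBIC)
b=cv2.resize(s[205:255,270:350],None,fx=5,fy=5,interpolation=cv2.INTER_CUBIC)
c=np.zeros((600,700,3),np.uint8); c[:350,:675]=a; c[350:600,:400]=b
cv2.imwrite("pics/c2.png",c)
```

```text
(no output)
```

View pics/c1.png

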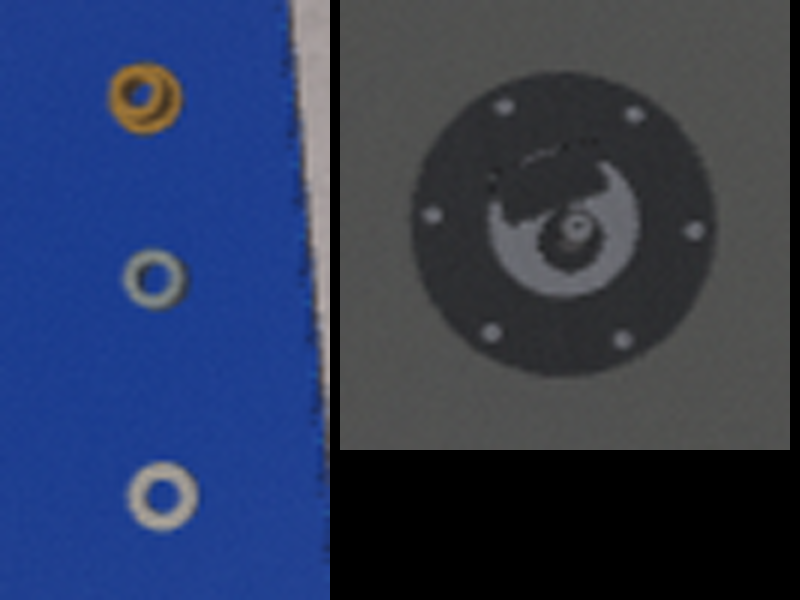

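View pics/c2.png

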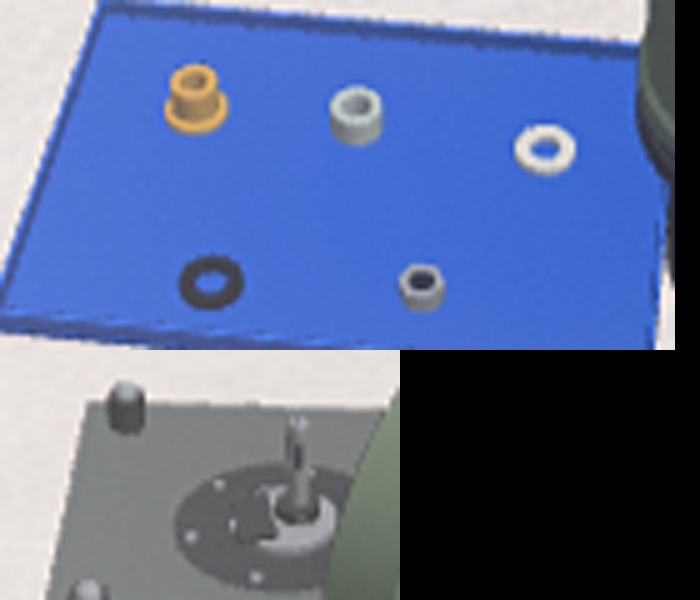

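```bash
cat >> h.py <<'E'
def tri(pt,ps):
    from scipy.optimize import least_squares
    f=lambda p: np.r_[proj("top",p)-pt, proj("side",p)-ps]
    r=least_squares(f,[.5,.1,.05]); return r.x, r.fun
E
python3 - <<'E'
from h import *
c=lambda X,o,s:(np.array(X)+.5)/s-.5+np.array(o)
for n,a,b,z in [("bush",c((139,94),(200,205),6),c((195,79),(225,310),5),.025),("spacer",c((153,278),(200,205),6),c((357,105),(225,310),5),.019),
 ("washer",c((162.5,495.5),(200,205),6),c((546,147),(225,310),5),.008),("tip",c((237,226),(305,215),6),c((299,70),(270,205),5),.155)]:
    print(n,a,b,"top",back("top",*a,z).round(4),"side",back("side",*b,z).round(4),*[x.round(3) for x in tri(a,b)])
print("flange",back("top",*c((145,99),(200,205),6),.007))
E
python3 - <<'E'
from h import *
# tray edge and shaker directions (top pics)
tr=[back("top",*p,.014) for p in [(168,203),(247,195),(256,307),(175,317)]]
print("tray",np.round(tr,3))
sh=[back("top",*p,.114) for p in [(295.5,218.5),(375,205.5),(388.5,286),(308.5,299)]]
print("balls",np.round(sh,4),np.mean(sh,0))
s=telemetry.observe()
from scipy.spatial.transform import Rotation as Ro
print(Ro.from_euler("xyz",s["tool_rot"]).as_matrix().round(3))
E
```

```text
bush [222.75 220.25] [263.6 325.4] top [0.6023 0.2096 0.025 ] side [0.6039 0.2111 0.025 ] [0.603 0.21  0.024] [-0.064 -0.354  0.336  0.064]
spacer [225.08333333 250.91666667] [296.  330.6] top [0.5234 0.2025 0.019 ] side [0.5237 0.2041 0.019 ] [0.524 0.203 0.018] [-0.016 -0.099  0.094  0.013]
washer [226.66666667 287.16666667] [333.8 339. ] top [0.4306 0.1978 0.008 ] side [0.4303 0.1997 0.008 ] [0.431 0.198 0.006] [-0. -0.  0.  0.]
tip [344.08333333 252.25      ] [329.4 218.6] top [ 0.5094 -0.0973  0.155 ] side [ 0.5095 -0.0964  0.155 ] [ 0.51  -0.097  0.154] [-0.005 -0.032  0.039  0.004]
flange [0.60314542 0.21089627 0.007     ]
tray [[0.649 0.357 0.014]
 [0.672 0.151 0.014]
 [0.381 0.12  0.014]
 [0.353 0.326 0.014]]
balls [[ 0.5933  0.0167  0.114 ]
 [ 0.6264 -0.1728  0.114 ]
 [ 0.4349 -0.2039  0.114 ]
 [ 0.4028 -0.0165  0.114 ]] [ 0.514307   -0.09411036  0.114     ]
[[-0.     0.446  0.895]
 [-0.001  0.895 -0.446]
 [-1.    -0.001  0.   ]]
```

>>> play_rows(deltas=[[25, -36, 0, 0, 0, 3, 45], [25, -36, 0, 0, 0, 3, 45], [25, -36, 0, 0, 0, 3, 45], [25, -36, 0, 0, 0, 3, 45], [25, -36, 0, 0, 0, 3, 45], [25, -36, 0, 0, 0, 3, 45], [25, -36, 0, 0, 0, 3, 45], [25, -36, 0, 0, 0, 3, 45]], grip_force=30)

```text
clock: 1.1
position: [0.4796, 0.2699, 0.2311]
tool_rot: [-2.345, 1.57, -2.387]
force: [0.8, -0.0, -0.2]
grip_width: 0.0453
```

>>> play_rows(deltas=[[22, -34, 0, 0, 0, 3.5, 45], [22, -33, 0, 0, 0, 3, 45], [0, 0, -50, 0, 0, 0, 45], [0, 0, -50, 0, 0, 0, 45], [0, 0, -50, 0, 0, 0, 45], [0, 0, -40, 0, 0, 0, 45], [0, 0, -20, 0, 0, 0, 45], [0, 0, 0, 0, 0, 0, 45]])

```text
clock: 2.1
position: [0.522, 0.2038, 0.0199]
tool_rot: [-2.771, 1.568, -2.701]
force: [-0.4, -0.3, 0.7]
grip_width: 0.0449
```

Run:
```python
from h import *
s=telemetry.observe(); print(s["position"],s["force"])
from scipy.spatial.transform import Rotation as Ro
print(Ro.from_euler("xyz",s["tool_rot"]).as_matrix().round(3))
shot("side","s2",(225,190,160,120),5)
```

```text
[0.52200782 0.20384855 0.01989402] [-0.41445385 -0.30648267  0.69669766]
[[-0.003 -0.07   0.998]
 [-0.001  0.998  0.07 ]
 [-1.    -0.001 -0.003]]
```

View pics/s2.png

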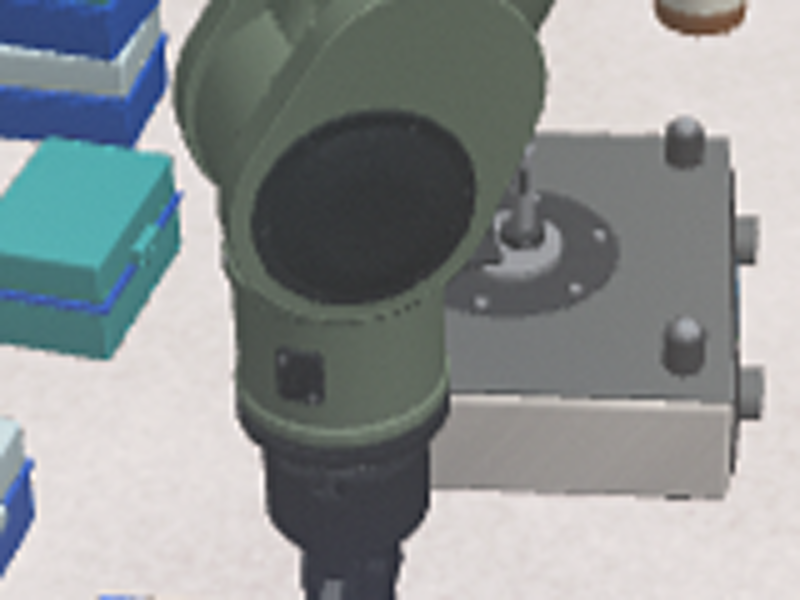

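The side crop shows the arm column hiding the gripper; the pin is still standing clear at about (523,165) in the crop. I'll descend and grip the spacer.

>>> play_rows(deltas=[[1.5, -0.5, -7, 0, 0, 0, 45], [0, 0, -7, 0, 0, 0, 45], [0, 0, 0, 0, 0, 0, 24], [0, 0, 0, 0, 0, 0, 15], [0, 0, 0, 0, 0, 0, 15], [0, 0, 0, 0, 0, 0, 15]], grip_force=30)

```text
clock: 2.9
position: [0.5246, 0.2038, 0.0074]
tool_rot: [0.211, 1.571, 0.28]
force: [-0.2, -0.7, -0.9]
grip_width: 0.0246
```

>>> play_rows(deltas=[[0, 0, 30, 0, 0, 0, 15], [0, 0, 55, 0, 0, 0, 15], [0, 0, 55, 0, 0, 0, 15], [0, 0, 45, 0, 0, 0, 15], [0, -25, 0, 0, 0, 0, 15], [-4, -50, 0, 0, 0, 0, 15], [-4, -50, 0, 0, 0, 0, 15], [-3, -50, 0, 0, 0, 0, 15]])

```text
clock: 3.9
position: [0.5132, 0.0272, 0.1925]
tool_rot: [-0.131, 1.57, -0.061]
force: [0.9, 0.0, 0.2]
grip_width: 0.0244
```

>>> play_rows(deltas=[[-3, -50, 0, 0, 0, 0, 15], [-1, -50, 0, 0, 0, 0, 15], [0, -25, 0, 0, 0, 0, 15], [0, 0, -10, 0, 0, 0, 15], [0, 0, -10, 0, 0, 0, 15], [0, 0, 0, 0, 0, 0, 15]])

```text
clock: 4.65
position: [0.5091, -0.0951, 0.1714]
tool_rot: [2.815, 1.569, 2.886]
force: [0.4, 0.3, -0.0]
grip_width: 0.0249
```

Run:
```python
from h import *
s=telemetry.observe(); print(s["position"],s["force"],s["grip_width"],s["tool_rot"])
shot("side","s3",(280,160,100,75),8); shot("top","t3")
print("tip",proj("side",[.5095,-.097,.155]), "spacer bottom",proj("side",s["position"]-[0,0,.004]),proj("side",s["position"]+[0,0,.012]))
```

```text
[ 0.50912345 -0.09512882  0.17137055] [ 0.41608386  0.33042067 -0.04840353] 0.02487844990610627 [2.81462447 1.56908119 2.88564944]
tip [329.4402509  218.49055868] spacer bottom [329.43335617 215.05449802] [329.44881898 210.05641033]
```

View pics/s3.png

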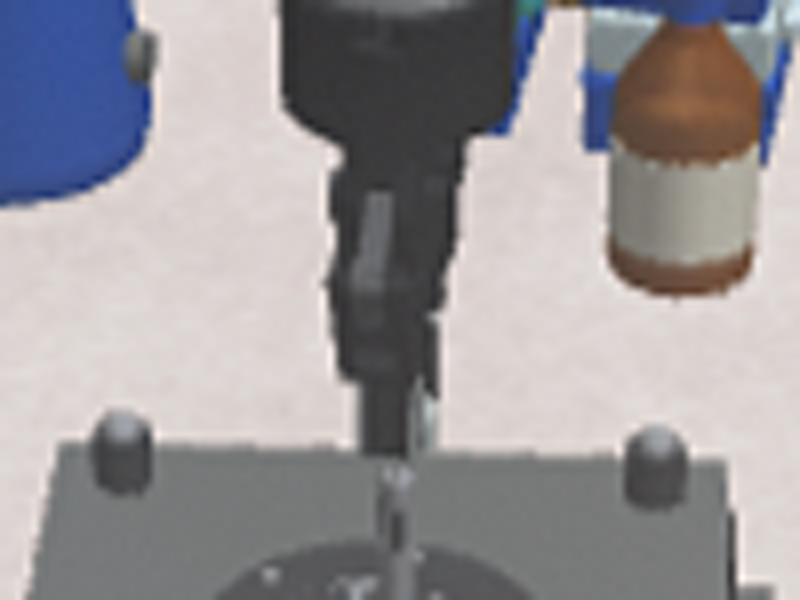

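The side crop shows the spacer's right edge at (438,420), hanging just above the pin tip at (397,475). It lines up with the pin in x to about 1 mm.

>>> play_rows(deltas=[[0, 0, 0, 0, 0, 0, 15], [0, 0, -4, 0, 0, 0, 15], [0, 0, -4, 0, 0, 0, 15], [0, 0, -4, 0, 0, 0, 15], [0, 0, 0, 0, 0, 0, 15]])

```text
clock: 5.38
position: [0.5093, -0.0962, 0.1599]
tool_rot: [2.991, 1.57, 3.061]
force: [-0.7, 0.0, -0.4]
grip_width: 0.0242
```

>>> play_rows(deltas=[[0, -0.5, -4, 0, 0, 0, 15], [0, 0, -4, 0, 0, 0, 15], [0, 0, -3, 0, 0, 0, 15], [0, 0, 0, 0, 0, 0, 15]])

```text
clock: 5.88
position: [0.5094, -0.0967, 0.149]
tool_rot: [2.972, 1.57, 3.042]
force: [0.1, 1.0, 0.0]
grip_width: 0.0246
```

>>> play_rows(deltas=[[0, 0, -8, 0, 0, 0, 15], [0, 0, -8, 0, 0, 0, 15], [0, 0, -8, 0, 0, 0, 15], [0, 0, -8, 0, 0, 0, 15], [0, 0, -3, 0, 0, 0, 15], [0, 0, 0, 0, 0, 0, 15]])

```text
clock: 6.62
position: [0.5093, -0.0967, 0.114]
tool_rot: [2.992, 1.57, 3.061]
force: [0.4, 0.3, -0.5]
grip_width: 0.0246
```

>>> play_rows(deltas=[[0, 0, -2, 0, 0, 0, 15], [0, 0, -2, 0, 0, 0, 15], [0, 0, 0, 0, 0, 0, 15]])

```text
clock: 7.0
position: [0.5095, -0.0967, 0.1102]
tool_rot: [-3.103, 1.571, -3.033]
force: [-0.2, 0.2, -0.1]
grip_width: 0.0246
```

>>> play_rows(deltas=[[0, 0, -1, 0, 0, 0, 15], [0, 0, -1, 0, 0, 0, 15], [0, 0, 0, 0, 0, 0, 15]])

```text
clock: 7.38
position: [0.5095, -0.0968, 0.1082]
tool_rot: [-2.748, 1.571, -2.679]
force: [-1.0, 0.2, 0.1]
grip_width: 0.0242
```

>>> play_rows(deltas=[[0, 0, -1, 0, 0, 0, 15], [0, 0, 0, 0, 0, 0, 15]])

```text
clock: 7.62
position: [0.5095, -0.0968, 0.1072]
tool_rot: [3.054, 1.571, 3.123]
force: [0.1, 0.2, -0.7]
grip_width: 0.0248
```

>>> play_rows(deltas=[[0, 0, -1, 0, 0, 0, 15], [0, 0, 0, 0, 0, 0, 15]])

```text
clock: 7.88
position: [0.5095, -0.0968, 0.1062]
tool_rot: [-3.08, 1.571, -3.011]
force: [0.0, 0.5, 0.2]
grip_width: 0.0243
```

>>> play_rows(deltas=[[0, 0, -1, 0, 0, 0, 15], [0, 0, 0, 0, 0, 0, 15]])

```text
clock: 8.12
position: [0.5097, -0.0968, 0.1055]
tool_rot: [-0.27, 1.57, -0.2]
force: [-1.3, -0.4, 5.0]
grip_width: 0.0244
```

>>> play_rows(deltas=[[0, 0, 0, 0, 0, 0, 30], [0, 0, 0, 0, 0, 0, 45], [0, 0, 0, 0, 0, 0, 45], [0, 0, 20, 0, 0, 0, 45], [0, 0, 50, 0, 0, 0, 45], [0, 30, 20, 0, 0, 0, 45], [-13, 50, 0, 0, 0, 0, 45], [-13, 50, 0, 0, 0, 0, 45]])

```text
clock: 9.12
position: [0.4832, 0.0345, 0.1956]
tool_rot: [0.077, 1.57, 0.146]
force: [0.8, 1.4, 0.1]
grip_width: 0.0452
```

>>> play_rows(deltas=[[-13, 50, 0, 0, 0, 0, 45], [-13, 50, 0, 0, 0, 0, 45], [-13, 45, -10, 0, 0, 0, 45], [-13.5, 20, -40, 0, 0, 0, 45], [0, 0, -50, 0, 0, 0, 45], [0, 0, -40, 0, 0, 0, 45], [0, 0, -20, 0, 0, 0, 45], [0, 0, 0, 0, 0, 0, 45]])

```text
clock: 10.12
position: [0.4303, 0.1979, 0.0342]
tool_rot: [-2.686, 1.568, -2.616]
force: [-0.2, 0.1, 0.1]
grip_width: 0.0453
```

Run:
```python
from h import *
s=telemetry.observe(); print(s["position"],s["force"],s["grip_width"])
import cv2
t=vision.grab_frame("top")[:,:,::-1]; d=vision.grab_frame("side")[:,:,::-1]
c=np.zeros((600,800,3),np.uint8)
c[:, :400]=cv2.resize(t[210:285,315:365],None,fx=8,fy=8,interpolation=cv2.INTER_CUBIC)
c[:300,400:]=cv2.resize(d[205:242,305:355],(400,296),interpolation=cv2.INTER_CUBIC)[:300] if 0 else cv2.resize(d[205:242,305:355],(400,300))
c[300:,400:]=cv2.resize(d[310:370,300:380],(400,300))
cv2.imwrite("pics/c4.png",c)
```

```text
[0.43027022 0.19792071 0.03423716] [-0.24575423  0.09717631  0.13132075] 0.045258954641122534
```

View pics/c4.png

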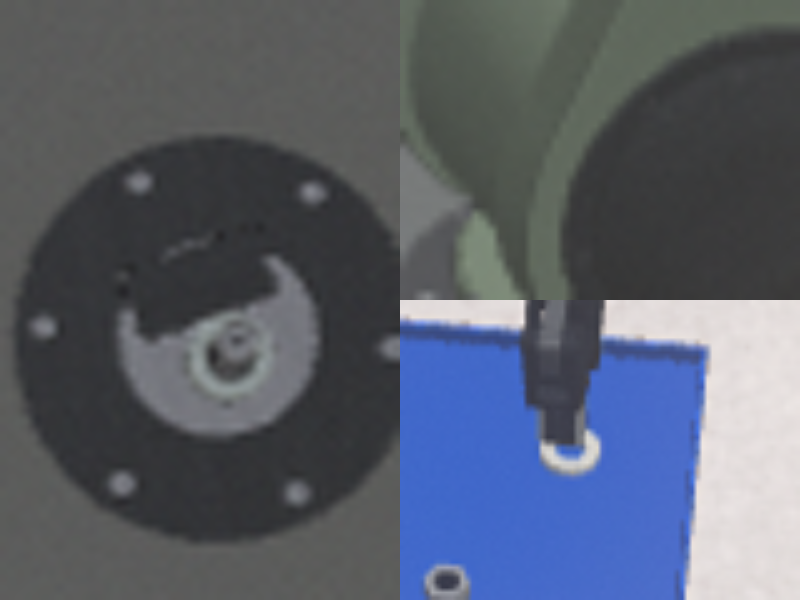

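The spacer sits round the pin, with the pin tip at about (237,338) in the left crop. The open fingers straddle the washer at (570,450).

>>> play_rows(deltas=[[0.3, 0.5, -10, 0, 0, 0, 40], [0, 0, -10, 0, 0, 0, 40], [0, 0, -5, 0, 0, 0, 40], [0, 0, -2, 0, 0, 0, 40], [0, 0, -1, 0, 0, 0, 40], [0, 0, 0, 0, 0, 0, 40]])

```text
clock: 10.98
position: [0.4314, 0.1988, 0.0074]
tool_rot: [0.307, 1.571, 0.377]
force: [0.1, -0.6, 0.6]
grip_width: 0.0399
```

>>> play_rows(deltas=[[-0.5, 0, -1.5, 0, 0, 0, 40], [0, 0, -1, 0, 0, 0, 40], [0, 0, 0, 0, 0, 0, 40]])

```text
clock: 11.35
position: [0.4308, 0.1987, 0.0047]
tool_rot: [-2.216, 1.571, -2.147]
force: [0.4, 0.9, -0.6]
grip_width: 0.0402
```

>>> play_rows(deltas=[[0, 0, 0, 0, 0, 0, 30], [0, 0, 0, 0, 0, 0, 20], [0, 0, 0, 0, 0, 0, 20], [0, 0, 0, 0, 0, 0, 20]], grip_force=25)

```text
clock: 11.85
position: [0.4309, 0.1988, 0.005]
tool_rot: [0.378, 1.571, 0.448]
force: [-0.9, -0.4, 5.5]
grip_width: 0.0275
```

>>> play_rows(deltas=[[0, 0, 5, 0, 0, 0, 20], [0, 0, 40, 0, 0, 0, 20], [0, 0, 55, 0, 0, 0, 20], [0, 0, 55, 0, 0, 0, 20], [10, -30, 25, 0, 0, 0, 20], [15, -50, 0, 0, 0, 0, 20], [15, -50, 0, 0, 0, 0, 20], [15, -50, 0, 0, 0, 0, 20]])

```text
clock: 12.85
position: [0.4861, 0.0171, 0.1853]
tool_rot: [0.087, 1.57, 0.157]
force: [0.5, 1.1, -0.3]
grip_width: 0.0271
```

>>> play_rows(deltas=[[15, -50, 0, 0, 0, 0, 20], [8, -45, 0, 0, 0, 0, 20], [0.5, -20.5, -5, 0, 0, 0, 20], [0, 0, -9, 0, 0, 0, 20], [0, 0, 0, 0, 0, 0, 20]])

```text
clock: 13.48
position: [0.5089, -0.0958, 0.1703]
tool_rot: [2.664, 1.569, 2.734]
force: [0.2, 0.9, -0.6]
grip_width: 0.0273
```

Run:
```python
from h import *
s=telemetry.observe(); print(s["position"],s["force"],s["grip_width"])
shot("side","s5",(290,180,80,60),10)
for w in([.5095,-.097,.155],s["position"]): print((proj("side",w)-[290,180])*10+4.5)
```

```text
[ 0.50888314 -0.09578381  0.17025675] [ 0.180615    0.91860711 -0.59635986] 0.02728109197323149
[398.90250902 389.4055868 ]
[400.26721408 344.90830754]
```

View pics/s5.png

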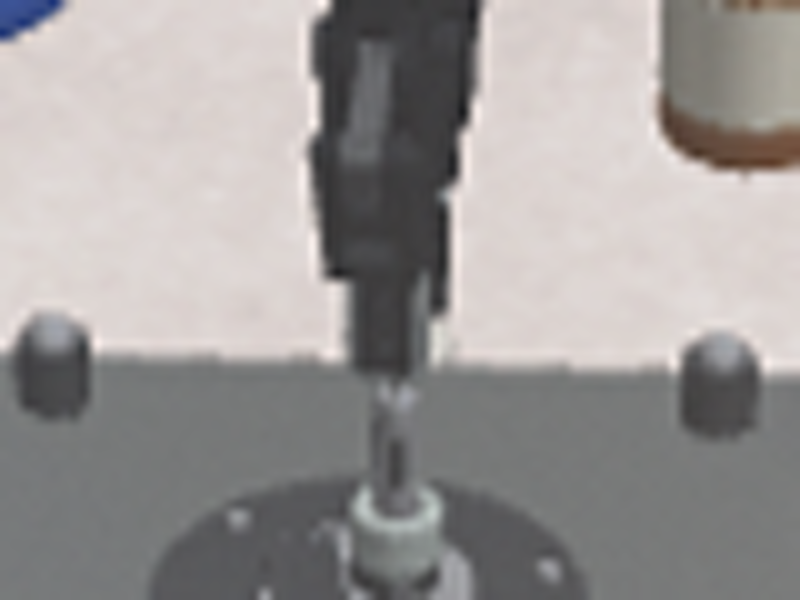

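The side crop shows the washer held level, its white edges at about x=347 and x=450, above the pin tip at (395,390). The spacer is seated below it at (398,520).

>>> play_rows(deltas=[[0, 0, -3, 0, 0, 0, 20], [0, 0, -4, 0, 0, 0, 20], [0, 0, -4, 0, 0, 0, 20], [0, 0, -3, 0, 0, 0, 20], [0, 0, 0, 0, 0, 0, 20]])

```text
clock: 14.15
position: [0.5092, -0.0967, 0.1565]
tool_rot: [2.991, 1.57, 3.061]
force: [-0.8, 1.0, 0.1]
grip_width: 0.0271
```

>>> play_rows(deltas=[[0, 0, -3, 0, 0, 0, 20], [0, 0, -3, 0, 0, 0, 20], [0, 0, 0, 0, 0, 0, 20]])

```text
clock: 14.52
position: [0.5092, -0.0968, 0.1506]
tool_rot: [2.91, 1.57, 2.979]
force: [0.1, -0.1, 0.1]
grip_width: 0.0269
```

>>> play_rows(deltas=[[0, 0, -8, 0, 0, 0, 20], [0, 0, -8, 0, 0, 0, 20], [0, 0, -8, 0, 0, 0, 20], [0, 0, -3, 0, 0, 0, 20], [0, 0, -1, 0, 0, 0, 20], [0, 0, 0, 0, 0, 0, 20]])

```text
clock: 15.28
position: [0.5093, -0.0968, 0.1228]
tool_rot: [-2.16, 1.571, -2.091]
force: [-0.6, -0.3, -0.7]
grip_width: 0.0269
```

>>> play_rows(deltas=[[0, 0, -1, 0, 0, 0, 20], [0, 0, -0.5, 0, 0, 0, 20], [0, 0, 0, 0, 0, 0, 20]])

```text
clock: 15.65
position: [0.5093, -0.0967, 0.1213]
tool_rot: [0.455, 1.571, 0.524]
force: [-0.3, -0.6, 0.0]
grip_width: 0.0269
```

>>> play_rows(deltas=[[0, 0, -1, 0, 0, 0, 20], [0, 0, 0, 0, 0, 0, 20]])

```text
clock: 15.9
position: [0.5093, -0.0968, 0.1202]
tool_rot: [-2.894, 1.571, -2.825]
force: [-0.2, -0.4, 0.4]
grip_width: 0.0271
```

>>> play_rows(deltas=[[0, 0, -0.7, 0, 0, 0, 20], [0, 0, 0, 0, 0, 0, 20]])

```text
clock: 16.15
position: [0.5093, -0.0967, 0.1195]
tool_rot: [-3.049, 1.571, -2.98]
force: [1.0, 0.3, 0.5]
grip_width: 0.0269
```

>>> play_rows(deltas=[[0, 0, 0, 0, 0, 0, 35], [0, 0, 0, 0, 0, 0, 45], [0, 0, 0, 0, 0, 0, 45], [0, 0, 20, 0, 0, 0, 45], [0, 0, 40, 0, 0, 0, 45], [5, 30, 15, 0, 0, 0, 45], [15, 50, 0, 0, 0, 0, 45], [15, 50, 0, 0, 0, 0, 45]])

```text
clock: 17.15
position: [0.5448, 0.0345, 0.195]
tool_rot: [-0.031, 1.57, 0.038]
force: [0.4, -0.8, -0.4]
grip_width: 0.0451
```

>>> play_rows(deltas=[[15, 50, 0, 0, 0, 0, 45], [15, 50, 0, 0, 0, 0, 45], [15, 50, -10, 0, 0, 0, 45], [13.5, 27, -40, 0, 0, 0, 45], [0, 0, -50, 0, 0, 0, 45], [0, 0, -40, 0, 0, 0, 45], [0, 0, -10, 0, 0, 0, 45], [0, 0, 0, 0, 0, 0, 45]])

```text
clock: 18.15
position: [0.6031, 0.2102, 0.0451]
tool_rot: [-1.654, 1.571, -1.584]
force: [0.8, 0.2, 0.9]
grip_width: 0.0451
```

Run:
```python
from h import *
s=telemetry.observe(); print(s["position"],s["force"],s["grip_width"])
t=vision.grab_frame("top")[:,:,::-1]; d=vision.grab_frame("side")[:,:,::-1]
c=np.zeros((600,800,3),np.uint8)
c[:, :400]=cv2.resize(t[230:275,328:358],(400,600),interpolation=cv2.INTER_CUBIC)
c[:300,400:]=cv2.resize(d[200:245,300:360],(400,300),interpolation=cv2.INTER_CUBIC)
c[300:,400:]=cv2.resize(d[290:350,230:310],(400,300),interpolation=cv2.INTER_CUBIC)
cv2.imwrite("pics/c6.png",c)
```

```text
[0.60306135 0.21023491 0.04506963] [0.82544962 0.16880693 0.86798657] 0.04512721786661932
```

View pics/c6.png

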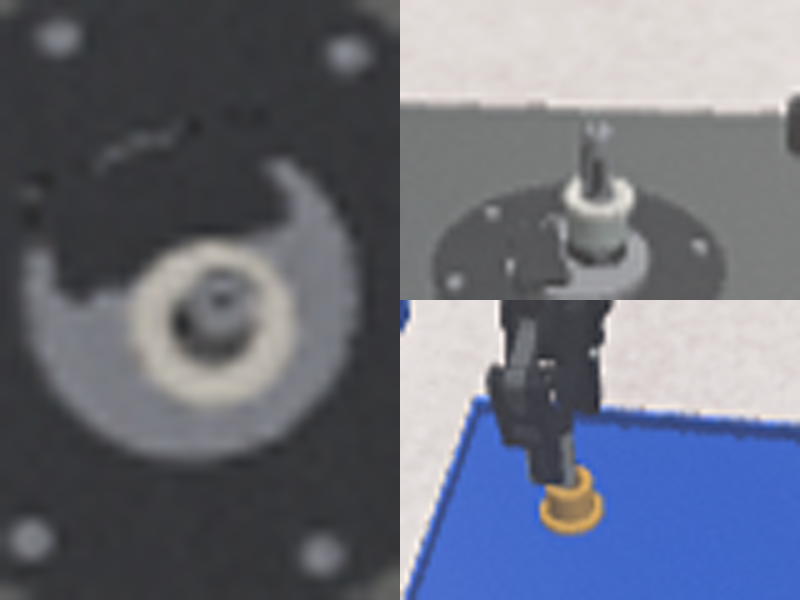

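The washer lies flat on the spacer, and the pin tip at (220,297) in the left crop has not moved. The fingers straddle the bushing at (572,500).

>>> play_rows(deltas=[[0, 0.3, -12, 0, 0, 0, 45], [0, 0, -12, 0, 0, 0, 45], [0, 0, -6, 0, 0, 0, 45], [0, 0, -3, 0, 0, 0, 35], [0, 0, 0, 0, 0, 0, 28], [0, 0, 0, 0, 0, 0, 28], [0, 0, 0, 0, 0, 0, 28]])

```text
clock: 19.12
position: [0.603, 0.2106, 0.0119]
tool_rot: [0.343, 1.57, 0.412]
force: [0.3, 0.2, 0.1]
grip_width: 0.0278
```

>>> play_rows(deltas=[[0, 0, -1, 0, 0, 0, 28], [0, 0, -1, 0, 0, 0, 28], [0, 0, 0, 0, 0, 0, 28]])

```text
clock: 19.5
position: [0.6028, 0.2105, 0.0095]
tool_rot: [-2.693, 1.571, -2.624]
force: [0.4, 0.1, 0.5]
grip_width: 0.0282
```

>>> play_rows(deltas=[[0, 0, -0.7, 0, 0, 0, 28], [0, 0, 0, 0, 0, 0, 28]])

```text
clock: 19.75
position: [0.6028, 0.2105, 0.0088]
tool_rot: [-2.495, 1.571, -2.425]
force: [-0.7, 1.4, -1.0]
grip_width: 0.0279
```

>>> play_rows(deltas=[[0, 0, 0, 0, 0, 0, 20], [0, 0, 0, 0, 0, 0, 14], [0, 0, 0, 0, 0, 0, 14], [0, 0, 0, 0, 0, 0, 14]], grip_force=60)

```text
clock: 20.25
position: [0.6029, 0.2106, 0.0092]
tool_rot: [0.067, 1.571, 0.137]
force: [-2.8, -0.3, 5.2]
grip_width: 0.0214
```

>>> play_rows(deltas=[[0, 0, 5, 0, 0, 0, 14], [0, 0, 40, 0, 0, 0, 14], [0, 0, 55, 0, 0, 0, 14], [0, 0, 55, 0, 0, 0, 14], [-5, -30, 25, 0, 0, 0, 14], [-15, -50, 0, 0, 0, 0, 14], [-15, -50, 0, 0, 0, 0, 14], [-15, -50, 0, 0, 0, 0, 14]])

```text
clock: 21.25
position: [0.5523, 0.029, 0.1893]
tool_rot: [-0.22, 1.57, -0.15]
force: [0.4, -0.7, -0.4]
grip_width: 0.0217
```

>>> play_rows(deltas=[[-15, -50, 0, 0, 0, 0, 14], [-15, -50, 0, 0, 0, 0, 14], [-13.3, -27.3, -5, 0, 0, 0, 14], [0, 0, -8, 0, 0, 0, 14], [0, 0, 0, 0, 0, 0, 14], [0, 0, 0, 0, 0, 0, 14]])

```text
clock: 22.0
position: [0.51, -0.0957, 0.176]
tool_rot: [0.742, 1.57, 0.813]
force: [0.2, -0.1, 0.7]
grip_width: 0.0214
```

Run:
```python
from h import *
s=telemetry.observe(); print(s["position"],s["force"],s["grip_width"])
shot("side","s7",(290,180,80,60),10)
for w in([.5095,-.097,.155],s["position"]): print((proj("side",w)-[290,180])*10+4.5)
```

```text
[ 0.51001417 -0.09572373  0.1760299 ] [ 0.17125683 -0.13457288  0.74306316] 0.021391191831057754
[398.90250902 389.4055868 ]
[396.19447169 326.5186022 ]
```

View pics/s7.png

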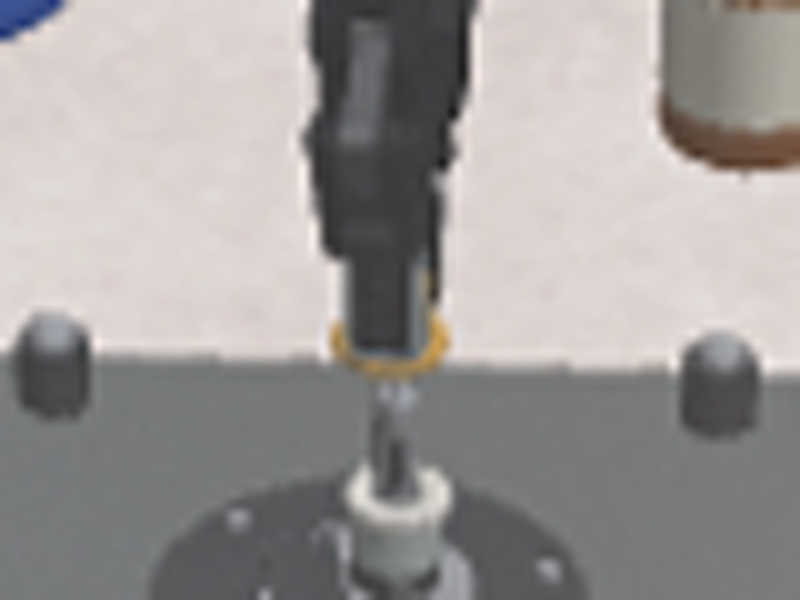

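The side crop shows the bushing upright, flange edges at x=332 and x=450, so its centre is at 391 against the pin tip at 397. It is about 1.2 mm too far in +x; I'll correct that on the way down.

>>> play_rows(deltas=[[-1, 0, -4, 0, 0, 0, 14], [0, 0, -4, 0, 0, 0, 14], [0, 0, -3, 0, 0, 0, 14], [0, 0, -2, 0, 0, 0, 14], [0, 0, 0, 0, 0, 0, 14]])

```text
clock: 22.68
position: [0.5085, -0.0968, 0.1627]
tool_rot: [3.12, 1.571, -3.094]
force: [-0.2, -0.4, 0.4]
grip_width: 0.0214
```

>>> play_rows(deltas=[[0, 0, -1, 0, 0, 0, 14], [0, 0, -1, 0, 0, 0, 14], [0, 0, 0, 0, 0, 0, 14]])

```text
clock: 23.05
position: [0.5085, -0.0968, 0.1608]
tool_rot: [3.106, 1.571, -3.107]
force: [0.5, 0.1, -0.2]
grip_width: 0.0219
```

>>> play_rows(deltas=[[0, 0, -1, 0, 0, 0, 14], [0, 0, 0, 0, 0, 0, 14]])

```text
clock: 23.3
position: [0.5085, -0.0967, 0.1598]
tool_rot: [-3.077, 1.571, -3.008]
force: [-0.4, 0.3, 0.4]
grip_width: 0.0217
```

>>> play_rows(deltas=[[0, 0, -1, 0, 0, 0, 14], [0, 0, 0, 0, 0, 0, 14]])

```text
clock: 23.55
position: [0.5085, -0.0968, 0.1588]
tool_rot: [-2.907, 1.571, -2.838]
force: [-0.1, -0.2, -0.7]
grip_width: 0.0218
```

>>> play_rows(deltas=[[0, 0, -1, 0, 0, 0, 14], [0, 0, 0, 0, 0, 0, 14]])

```text
clock: 23.8
position: [0.5085, -0.0968, 0.1578]
tool_rot: [3.094, 1.571, -3.12]
force: [-0.8, 0.3, -0.5]
grip_width: 0.0215
```

>>> play_rows(deltas=[[0, 0, -1, 0, 0, 0, 14], [0, 0, -1, 0, 0, 0, 14], [0, 0, 0, 0, 0, 0, 14]])

```text
clock: 24.18
position: [0.5085, -0.0967, 0.1558]
tool_rot: [3.023, 1.571, 3.093]
force: [-0.0, -0.2, -0.6]
grip_width: 0.0214
```

>>> play_rows(deltas=[[0, 0, -2, 0, 0, 0, 14], [0, 0, -2, 0, 0, 0, 14], [0, 0, 0, 0, 0, 0, 14]])

```text
clock: 24.55
position: [0.5084, -0.0967, 0.1517]
tool_rot: [3.018, 1.57, 3.087]
force: [-0.2, -0.9, 0.1]
grip_width: 0.0218
```

>>> play_rows(deltas=[[0, 0, -1, 0, 0, 0, 14], [0, 0, -1, 0, 0, 0, 14], [0, 0, -1, 0, 0, 0, 14], [0, 0, 0, 0, 0, 0, 14]])

```text
clock: 25.05
position: [0.5085, -0.0968, 0.1488]
tool_rot: [-2.672, 1.571, -2.602]
force: [-0.3, -0.5, -0.1]
grip_width: 0.0215
```

>>> play_rows(deltas=[[0, 0, -1, 0, 0, 0, 14], [0, 0, -1, 0, 0, 0, 14], [0, 0, -1, 0, 0, 0, 14]])

```text
clock: 25.42
position: [0.5086, -0.0969, 0.146]
tool_rot: [-0.751, 1.571, -0.682]
force: [-0.7, -1.5, 5.3]
grip_width: 0.0217
```

>>> play_rows(deltas=[[0, 0, -1, 0, 0, 0, 14], [0, 0, -1, 0, 0, 0, 14], [0, 0, -1, 0, 0, 0, 14], [0, 0, -1, 0, 0, 0, 14]])

```text
clock: 25.92
position: [0.5086, -0.0969, 0.1421]
tool_rot: [-0.649, 1.57, -0.58]
force: [-2.2, -1.9, 7.6]
grip_width: 0.0218
```

>>> play_rows(deltas=[[0, 0, -1, 0, 0, 0, 14], [0, 0, -1, 0, 0, 0, 14], [0, 0, -1, 0, 0, 0, 14], [0, 0, -1, 0, 0, 0, 14], [0, 0, -1, 0, 0, 0, 14]])

```text
clock: 26.55
position: [0.5087, -0.0969, 0.1372]
tool_rot: [-0.55, 1.57, -0.481]
force: [-2.7, -1.5, 10.7]
grip_width: 0.0212
```

>>> play_rows(deltas=[[0, 0, -1, 0, 0, 0, 14], [0, 0, -1, 0, 0, 0, 14], [0, 0, -1, 0, 0, 0, 14], [0, 0, -1, 0, 0, 0, 14]])

```text
clock: 27.05
position: [0.5087, -0.0969, 0.1332]
tool_rot: [-0.542, 1.57, -0.472]
force: [-2.7, -1.7, 10.9]
grip_width: 0.0216
```

Drag is steady at about 11 N. The flange should seat at a TCP height of about 0.1286, so I'll use smaller steps.

>>> play_rows(deltas=[[0, 0, -1, 0, 0, 0, 14], [0, 0, -1, 0, 0, 0, 14], [0, 0, -1, 0, 0, 0, 14]])

```text
clock: 27.42
position: [0.5087, -0.0969, 0.1302]
tool_rot: [-0.474, 1.57, -0.405]
force: [-1.9, -2.0, 9.7]
grip_width: 0.0218
```

>>> play_rows(deltas=[[0, 0, -0.5, 0, 0, 0, 14], [0, 0, -0.5, 0, 0, 0, 14]])

```text
clock: 27.68
position: [0.5086, -0.0969, 0.1292]
tool_rot: [-0.6, 1.57, -0.531]
force: [-1.9, -1.3, 9.4]
grip_width: 0.0213
```

>>> play_rows(deltas=[[0, 0, -0.5, 0, 0, 0, 14], [0, 0, 0, 0, 0, 0, 14]])

```text
clock: 27.92
position: [0.5086, -0.0969, 0.1286]
tool_rot: [-0.677, 1.57, -0.608]
force: [-2.2, -1.2, 8.7]
grip_width: 0.0215
```

>>> play_rows(deltas=[[0, 0, -0.4, 0, 0, 0, 14], [0, 0, 0, 0, 0, 0, 14]])

```text
clock: 28.18
position: [0.5086, -0.0969, 0.1283]
tool_rot: [-0.605, 1.57, -0.536]
force: [-2.5, -1.4, 9.7]
grip_width: 0.0213
```

>>> play_rows(deltas=[[0, 0, -0.4, 0, 0, 0, 14], [0, 0, 0, 0, 0, 0, 14]])

```text
clock: 28.42
position: [0.5087, -0.0969, 0.1282]
tool_rot: [-0.435, 1.57, -0.365]
force: [-6.2, -1.0, 16.9]
grip_width: 0.0214
```

>>> play_rows(deltas=[[0, 0, -0.4, 0, 0, 0, 14], [0, 0, 0, 0, 0, 0, 14]])

```text
clock: 28.68
position: [0.5088, -0.0969, 0.1281]
tool_rot: [-0.342, 1.57, -0.273]
force: [-6.9, -1.3, 25.0]
grip_width: 0.0218
```

>>> play_rows(deltas=[[-0.4, 0, -0.2, 0, 0, 0, 14], [0, 0, 0, 0, 0, 0, 14]])

```text
clock: 28.92
position: [0.5087, -0.0969, 0.1281]
tool_rot: [-0.239, 1.569, -0.17]
force: [-5.8, -0.8, 25.3]
grip_width: 0.0215
```

Seated: the height has stalled at 0.1281 while the force rose to 25 N. I'll unload a little, let go and withdraw.

>>> play_rows(deltas=[[0, 0, 0.6, 0, 0, 0, 14], [0, 0, 0, 0, 0, 0, 14]])

```text
clock: 29.18
position: [0.5086, -0.0969, 0.1282]
tool_rot: [-0.26, 1.569, -0.191]
force: [-3.3, -1.3, 15.0]
grip_width: 0.0216
```

>>> play_rows(deltas=[[0, 0, 0, 0, 0, 0, 27], [0, 0, 0, 0, 0, 0, 40], [0, 0, 0, 0, 0, 0, 45], [0, 0, 0, 0, 0, 0, 45], [0, 0, 20, 0, 0, 0, 45], [0, 0, 45, 0, 0, 0, 45], [0, 40, 10, 0, 0, 0, 45]])

```text
clock: 30.05
position: [0.5091, -0.0587, 0.2049]
tool_rot: [-0.358, 1.567, -0.293]
force: [0.8, 0.3, -0.4]
grip_width: 0.045
```

>>> play_rows(deltas=[[0, 50, 0, 0, 0, 0, 45], [0, 50, 0, 0, 0, 0, 45], [0, 50, 0, 0, 0, 0, 45], [-20, 50, 0, 0, 0, 0, 45], [-30, 40, 0, 0, 0, 0, 45], [-30, 30, 0, 0, 0, 0, 45], [0, 0, 0, 0, 0, 0, 45]])

```text
clock: 30.92
position: [0.4262, 0.2155, 0.2027]
tool_rot: [2.205, 1.57, 2.279]
force: [-0.2, -0.8, 0.3]
grip_width: 0.045
```

Run:
```python
from h import *
s=telemetry.observe(); print(s["clock"],s["position"],s["force"],s["grip_width"])
t=vision.grab_frame("top")[:,:,::-1]; d=vision.grab_frame("side")[:,:,::-1]
c=np.zeros((600,800,3),np.uint8)
c[:, :400]=cv2.resize(t[230:275,328:358],(400,600),interpolation=cv2.INTER_CUBIC)
c[:300,400:]=cv2.resize(d[205:235,310:350],(400,300),interpolation=cv2.INTER_CUBIC)
c[300:,400:]=cv2.resize(t[180:330,160:360],(400,300),interpolation=cv2.INTER_CUBIC)
cv2.imwrite("pics/c8.png",c)
f=lambda n,p,o,sc,b:(proj(n,p)-o+.5)*sc+b
for z in(.1455,.1274,.1224,.1174,.1014,.155): print(z,f("side",[.5095,-.097,z],(310,205),10,(400,0)).round(),f("top",[.5095,-.097,z],(328,230),13.33,0).round())
```

```text
30.925 [0.42624093 0.21548668 0.2026928 ] [-0.2088301  -0.77751447  0.31726455] 0.04502323793407518
0.1455 [599. 169.] [216. 308.]
0.1274 [599. 224.] [211. 318.]
0.1224 [599. 239.] [210. 321.]
0.1174 [599. 254.] [209. 324.]
0.1014 [599. 301.] [204. 332.]
0.155 [599. 140.] [219. 303.]
```

View pics/c8.png

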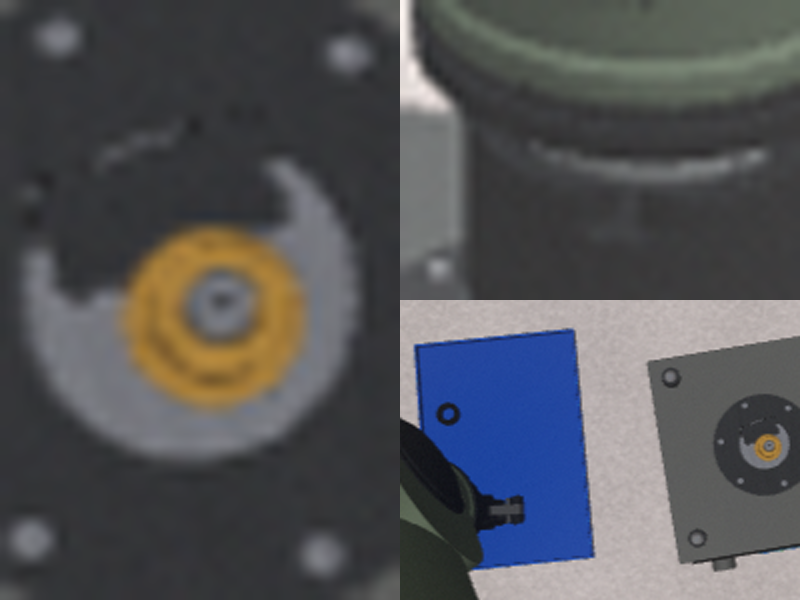

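From the top the bushing is on the pin, with the tip at (220,302), and the crank has not turned. The arm blocks the side view, so I'll shift it for one last check of the gap.

>>> play_rows(deltas=[[50, 10, 0, 0, 0, 0, 45], [50, 10, 0, 0, 0, 0, 45], [50, 10, 0, 0, 0, 0, 45], [40, 10, 0, 0, 0, 0, 45], [0, 0, 0, 0, 0, 0, 45]])

```text
clock: 31.65
position: [0.6206, 0.2518, 0.2013]
tool_rot: [-1.835, 1.57, -1.769]
force: [0.1, -0.1, -0.9]
grip_width: 0.045
```

Run:
```python
from h import *
shot("side","s9",(300,198,60,45),13)
f=lambda p:(proj("side",p)-[300,198]+.5)*13
for z in(.1444,.1264,.1224,.1174,.1014,.155): print(z,f([.5095,-.097,z]).round())
```

```text
0.1444 [389. 315.]
0.1264 [389. 386.]
0.1224 [389. 401.]
0.1174 [389. 421.]
0.1014 [389. 482.]
0.155 [389. 273.]
```

View pics/s9.png

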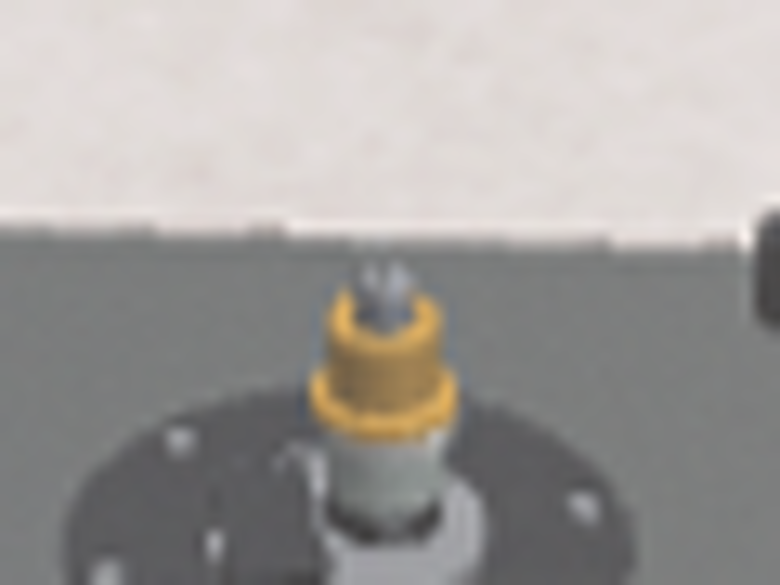

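The side crop shows the flange at (385,400) lying level with no visible gap. The pale washer, in shadow, is under it at y about 440, then the spacer, down to the collar at y about 515. The barrel top is about 10–11 mm below the tip. Handing in.

```bash
python3 -c "
from h import *
print(workorder.job_done())"
```

```text
the job is handed in; nothing more can be done
None
```

The drive pin is rebuilt in the order you asked: aluminium spacer, white washer, then the brass bushing, flange down. I handed the job in at about 32 s, with the gripper open and clear of everything.

- **Seating:** the ribs dragged on the bushing with about 5–11 N. It then stopped within about 0.5 mm of the height I expected, while the force rose to 25 N, the highest reading I took. I eased the force to 15 N before letting go.
- **Last pictures:** the flange looks level with no visible gap, and the bushing's top is about 10–11 mm below the pin's tip, within the 7–11 mm given. The crank did not turn.
- **Less certain:** in the last side picture the washer is in the flange's shadow and only a few pixels tall, so the "no gap" check relies mainly on the force and height. The sideways force on the pin reached about 7 N during the final press, close to the 8 N that turns the crank.

I touched nothing else on purpose. No force limit showed up in the readings, and nothing disagreed.

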